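# Re-arm the kitchen gas shut-off with its key and hold it

### The job

Turn the kitchen gas back on: take the red-handled key from the wooden key block, put it in the lock on top of the white gas shut-off box and work it past the sticky pins without forcing it (a jiggle helps) until it is fully home. Only then turn it a quarter turn clockwise to its stop, against the spring, and keep hold of it turned there: finish still gripping the key, because the lock springs back if you let go. Leave the blue key standing in the block and do not disturb the mug, the salt jar and the bowl.

Things in the scene. Friction and masses are not known exactly. Their poses are not given: they have to be found in the camera images.
- red_key_grip (a point): Centre of the red key's plastic handle, the point to grip. The key (about 50 g) stands upright in either slot of the block. Key axes: z up from tip to handle, x along the handle's width, y through its thickness. Handle 26 mm (x) by 10 mm (y) by 42 mm tall (21 mm either side of this point). Collar under it 26 x 14 x 6 mm, its underside 29 mm below this point.
- red_key_tip (a point): Tip of the red key's steel blade, 57 mm below red_key_grip on the key's centre line, same axes. Blade 14 mm (x) by 4 mm (y), 28 mm long below the collar, tapering over its last 7 mm to 8 x 2 mm. The key is symmetrical: it enters the lock either way round (half a turn about z makes no difference). In the block the tip is 28 mm below the block's top.
- blue_key: The wrong key, same shape with a blue handle, in the other slot, 64 mm from the red one in the direction of their width (x). Origin at its blade's tip, z up. Leave it standing.
- key_block: Fixed wooden block with the two keys, 120 mm (x) by 50 mm (y) by 42 mm tall; origin at the centre of its underside. Slots 17 mm (x) by 7 mm (y), 34 mm deep, 32 mm either side of the middle along x. The collars rest on its top; the keys lift straight out.
- gas_box: Fixed white box, 150 mm (x) by 110 mm (y) by 70 mm tall, a copper pipe leaving its +x side; origin at the centre of its underside. The round brass lock (38 mm across, in a steel ring) is in its top, 22 mm from the middle towards -x. On the other side a red flag slides and uncovers green as the lock turns. Nothing on it is higher than 76 mm.
- lock_mouth (a point): Middle of the keyhole's mouth, level with the brass lock's face, 73 mm above the work surface. z up on the lock's axis, x along the keyhole's length; turns with the lock. Keyhole 15.6 mm (x) by 5.6 mm (y), widened by 3 mm on every side at the top, tapering in over 5 mm. Key fully home: collar on the lock's face, tip 28 mm below this point, red_key_grip 29 mm above it.
- pin0: First of two hidden sticky pins (steel balls 8 mm across, sprung) that stand 3 mm into the keyhole from its two ends (along x), centred 11 mm (this one) and 19 mm below the mouth. Each resists a straight push with some 10 to 20 N until pushed aside; jiggling the key sideways by a millimetre or a few degrees helps it past. Origin at its centre.
- lock_plug (a joint): Turn of the lock (rad): 0 at rest, grows clockwise seen from above, stop at 1.57 (a quarter turn); counts as turned above 1.35. A spring turns it back: 0.03 N m at the start, 0.09 N m at the stop. The key has about 0.12 rad of play in the keyhole, so the hand turns somewhat farther than the lock.
- mug: White mug, 76 mm across, 90 mm tall, handle to its +y; origin at the centre of its underside. Bystander.
- salt_jar: Glass jar with a yellow cap, 56 mm across, 85 mm tall; origin at the centre of its underside. Bystander.
- bowl: Blue bowl, 120 mm across, 50 mm tall; origin at the centre of its underside. Bystander.
Not all that is in view belongs to the job. Of the things that look like the gas_box, take the one that is nearest to the robot's base at the start.

How it is judged:
By the outcome, as a careful person would: the job done as asked, in the order asked, and still so for the second after the job is handed in, while the arm keeps its last pose, push and grip.
It also fails if it takes over 54 s, if anything falls off the work surface, if the arm or the gripper's body presses on something with over 40 N, if the wrist force passes 120 N, or if a joint passes its speed limit or range.

### The arm

A 6-joint arm with a two-finger parallel gripper is mounted at the origin on the work surface. World frame = base frame: x ahead of the robot, y to its left, z up, the work surface at z = 0. Lengths are in mm, angles in degrees, forces in N, time in s.
With the tool pointing down it reaches from about 350 to 725 mm from the base axis. Payload 4.3 kg.
Tool frame: the origin (TCP) lies midway between the tips of the shut fingers; the grasp point (between the pads) lies 19 mm behind it; z points along the fingers, y is the line along which they close (so a half turn about z gives the same grasp; the last joint's range is limited). The gripper opens to 85 mm and grips with 20 to 120 N. Pads are 22 mm wide; open, the fingers measure 114 mm over their backs; the gripper's body (76 mm by 85 mm) begins 54 mm behind the grasp point. The pads swing forward as they close: fully open they stand 13 mm farther back than shut.
Start: joints at [-73.241, 21.618, 4.641, 73.018, 0, 83.68], TCP at [225.412, -529.015, 231.329] pointing down, gripper open.
Joint ranges: [-156.06, 156.06], [-48.1, 94.91], [-58.44, 69.94], [-101.28, 121.22], [-78.64, 73.56], [-180, 180]. Speed limits (degrees/s): [147.25, 147.25, 180, 180, 180, 180].

### API

Orientations are given as [roll, pitch, yaw] about the fixed x, y, z axes, in that order (R = Rz(yaw) Ry(pitch) Rx(roll)).
In Python, from rig import manip, get_image, camera_info, ticket gives the robot as it stands. The module is installed in compiled form; this text tells all that it offers.
- The arm moves only by the tool advance, called after ">>>" by a JSON object that holds its "method" and its "body". Schema: {"type":"object","properties":{"deltas":{"type":"array","items":{"type":"array","items":{"type":"array","items":{"type":"number"},"minItems":7,"maxItems":7},"minItems":1,"maxItems":20},"minItems":1,"maxItems":1},"only":{"type":"string"},"quiet":{"type":"boolean"},"lines":{"type":"string"}},"required":["deltas"],"additionalProperties":false}. deltas is a list that holds a single list of rows (three levels of brackets), with 1 to 20 rows, each of 7 numbers: dx, dy, dz in a scale on which 1.0 is 1000 mm, then a rotation vector rx, ry, rz in normalised numbers (1 is 180 degrees), then the finger opening in mm; each row is the pose to reach, as a shift and turn from the pose commanded when the call began, along the tool's axes at that moment; what a row does not reach only later rows make up. A row lasts 1/8 s, in which the tool goes at most 62.5 mm and 10.7 degrees, less where a joint would pass 70% of its speed; a pose out of reach is approached as far as the arm can. The fingers move at their own pace and stop on an object; the grip force is fixed at half the most. Time passes only in rows, so rows that do not move let the fingers close. The tool returns the time, the measured TCP pose, the force, the opening and the grip force at its end. only (a regular expression) keeps the lines of the reply that match it, lines (a string "A,B") keeps lines A to B, and quiet returns only ok. A shift or turn number past 1, either way, is cut back to 1. Input that does not fit is refused with a message, and nothing moves.
- manip.state(): the state, without advancing time (a new reading comes with each control period).
- get_image(name): name is "scene" or "top" or "wrist"; returns (picture, depth): 420x560x3 uint8, red, green, blue; 420x560 float32, mm along the optical axis (not along the pixel's ray), 0 where there is no reading.
- camera_info(name): a dict with "fx", "fy", "cx", "cy" (pixels), "eye" and "rotation" of the camera in the world. Camera axes: x right, y down, z forward; pixel columns grow to the right and rows downward; lengths in mm; the calibration is good to about 2 mm. A picture is of the moment at which its call begins: read the wrist's pose just before it. camera_info takes no time and is no camera call; for the wrist camera it gives the pose at the moment of the call.
- ticket.close_job(): hands the job in; it is judged then, once.
The state is a dict: "time": time; "joint_positions": joint angles; "joint_vel": joint speeds; "joint_efforts": joint torques, N m; "position": TCP position; "tcp_rot": TCP orientation; "force": force on the tool from outside, world axes, zero at the start; "ft_torque": the same for the moment, N m; "grip_width": finger opening in mm; "finger_force": force on a finger pad.
Only numpy, scipy, OpenCV 4.12 (cv2) and the standard library are available. Lean on these libraries where they do the work, as an engineer would, in place of code of your own. Each camera call takes 0.05 s, during which the arm holds its last target. There are 200 camera calls.

## Working session

There is one attempt and no reset: what is moved stays moved. The work goes in short steps, Python scripts to look and compute and a tool call to move; the robot and the scene stay as the last step left them, time stands still between calls to the robot, and variables do not carry over. Pictures are saved under pics/ and viewed, at most 10 in all, crops included, and the job is handed in when it is done.

```bash
mkdir -p pics; cat > h.py <<'E'
import numpy as np, cv2
from rig import manip, get_image, camera_info, ticket
def snap(n,tag):
    ci=camera_info(n); im,d=get_image(n); cv2.imwrite(f'pics/{tag}.png',im[:,:,::-1]); np.savez(f'pics/{tag}.npz',im=im,d=d,**{k:ci[k] for k in('fx','fy','cx','cy','eye','rotation')})
def load(tag): return np.load(f'pics/{tag}.npz')
def pt(a,u,v,dep=None):
    d=a['d'][int(round(v)),int(round(u))] if dep is None else dep
    return a['eye']+a['rotation']@(d*np.array([(u-a['cx'])/a['fx'],(v-a['cy'])/a['fy'],1]))
def atz(a,u,v,z):
    r=a['rotation']@np.array([(u-a['cx'])/a['fx'],(v-a['cy'])/a['fy'],1]); return a['eye']+r*(z-a['eye'][2])/r[2]
def crop(tag,u0,u1,v0,v1,k,out):
    im=load(tag)['im'][v0:v1,u0:u1,::-1]; cv2.imwrite(f'pics/{out}.png',cv2.resize(im,None,fx=k,fy=k,interpolation=cv2.INTER_CUBIC))
E
python3 - <<'E'
from h import *
for n in('scene','top'): snap(n,n+'0'); a=load(n+'0'); print(n,a['eye'],a['fx'],a['rotation'].round(3).tolist())
print(manip.state())
E
```

```text
scene [1104.27034253  726.83737379 1060.3064691 ] 432.7237509757579 [-135.495, 0.538, 143.948]
top [ 378.17620066  -55.98577491 1447.5992694 ] 426.19474122388897 [-172.59, 0.832, -88.63]
{'time': 0.1, 'joint_positions': array([-7.32408028e+01,  2.16585733e+01,  4.57165302e+00,  7.30177223e+01,
        1.25553463e-03,  8.36785398e+01]), 'joint_vel': array([-0.0160978 , -0.07511852,  0.04634328,  0.02085353, -0.10411615,
       -0.02438261]), 'joint_efforts': array([ 5.75718113e-04, -4.64694929e+01,  2.70581943e+01,  1.19728519e-02,
       -2.01369003e-04, -1.02207147e-05]), 'position': array([ 225.24463974, -528.42239633,  230.45290692]), 'tcp_rot': array([-1.79896132e+02, -1.27697223e-02,  2.30806447e+01]), 'force': array([ 0.70872518, -0.67495538,  0.35259962]), 'ft_torque': array([ 0.00553213,  0.03973005, -0.00576184]), 'finger_force': 0.0, 'grip_width': 85.23772258204644}
```

View pics/top0.png

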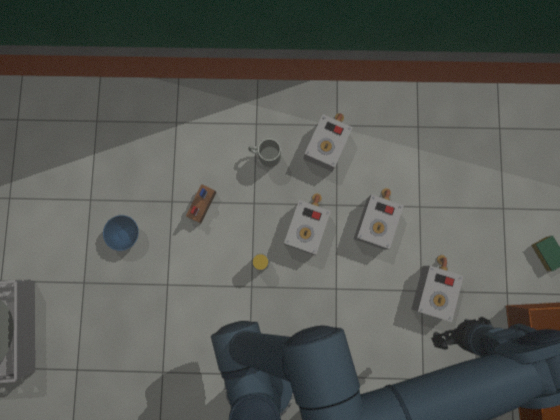

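View pics/scene0.png

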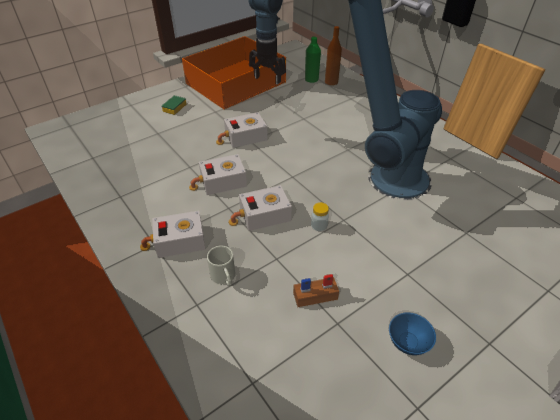

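The top picture shows four white boxes, with brass locks at (326,146), (379,228), (306,233) and (439,300). The block is at (202,204), with the red key at its lower left (194,211) and the blue key at its upper right. The scene picture agrees. Next I measure the distances to the base and enlarge the details.

```bash
cat >> h.py <<'E'
from scipy.spatial.transform import Rotation as R
_l=load
def load(tag):
    a=dict(_l(tag)); 
    if a['rotation'].shape==(3,): a['rotation']=R.from_euler('xyz',a['rotation'],degrees=True).as_matrix()
    return a
E
python3 - <<'E'
from h import *
a=load('top0'); s=load('scene0')
for p in [(326,146),(379,228),(306,233),(439,300)]:
    q=atz(a,*p,73); print(p,q.round(0),np.hypot(*q[:2]).round(0),pt(a,*p).round(0))
for p in [(194,211),(204,194),(202,204)]: print(p,pt(a,*p).round(0),atz(a,*p,80).round(0))
for p in [(328,281),(306,285),(271,198)]: print('s',p,pt(s,*p).round(0))
c1=cv2.resize(a['im'][170:270,170:340,::-1],None,fx=4.7,fy=4.7,interpolation=cv2.INTER_CUBIC)[:295]
A=cv2.resize(a['im'][175:235,170:235,::-1],(400,369),interpolation=cv2.INTER_CUBIC); B=cv2.resize(a['im'][195:255,275:340,::-1],(400,369),interpolation=cv2.INTER_CUBIC)
cv2.imwrite('pics/c1.png',np.hstack([A,B]))
E
```

```text
(326, 146) [ 788. -200.   73.] 813.0 [ 794. -202.   52.]
(379, 228) [ 518. -373.   73.] 639.0 [ 519. -375.   66.]
(306, 233) [ 497. -138.   73.] 516.0 [ 497. -138.   70.]
(439, 300) [ 295. -559.   73.] 632.0 [ 294. -562.   65.]
(194, 211) [559. 226.  86.] [560. 227.  80.]
(204, 194) [620. 201.  61.] [616. 197.  80.]
(202, 204) [589. 209.  41.] [583. 202.  80.]
s (328, 281) [566. 233.  71.]
s (306, 285) [623. 206.  69.]
s (271, 198) [ 491. -140.   65.]
```

View pics/c1.png

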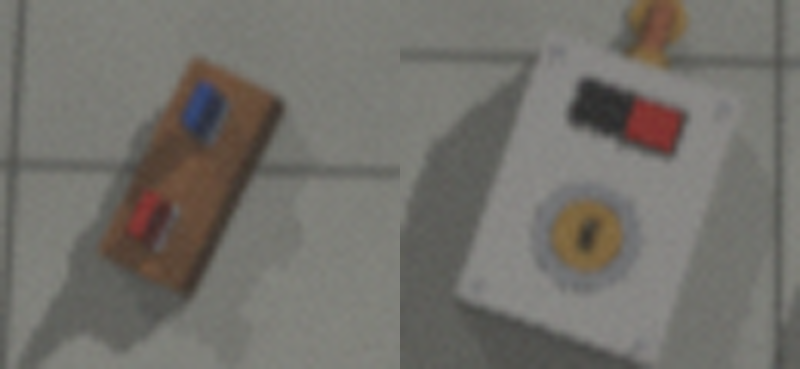

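The crop shows the red key at about (194,211), the blue key at (203,193), and the keyhole at about (306,233), lying along the box's x. The nearest box is the one whose lock is at (497,-138), 516 mm from the base. I'll plan the move over the block at yaw ≈158, which leaves joint 6 room for the quarter turn.

```bash
cat >> h.py <<'E'
def togo(p,rpy):
    s=manip.state(); R0=R.from_euler('xyz',s['tcp_rot'],degrees=True); 
    print('shift',R0.inv().apply(np.array(p)-s['position']).round(1),'rotvec',(R0.inv()*R.from_euler('xyz',rpy,degrees=True)).as_rotvec(degrees=True).round(2))
E
python3 - <<'E'
from h import *
togo([575,215,270],[180,0,158])
c=camera_info('wrist'); s=manip.state(); R0=R.from_euler('xyz',s['tcp_rot'],degrees=True)
print('cam in tool',R0.inv().apply(c['eye']-s['position']), (R0.inv()*R.from_euler('xyz',c['rotation'],degrees=True)).as_matrix().round(3),c['fx'])
E
```

```text
shift [ 613.2 -546.9  -38.4] rotvec [-4.0000e-02 -1.3000e-01 -1.3492e+02]
cam in tool [  80.06797713   -0.27645658 -143.01986795] [[ 0.    -0.949 -0.314]
 [ 1.     0.     0.   ]
 [-0.    -0.314  0.949]] 305.73499250485776
```

Careful with the scale: shifts go in shares of 1000 mm and turns go in shares of 180 degrees. That gives: 613 mm / 1000 = 0.613, -547 mm / 1000 = -0.547, -135 degrees / 180 = -0.75.

>>> {"method": "advance", "body": {"deltas": [[[0.613,-0.547,-0.038,0,0,-0.75,85],[0.613,-0.547,-0.038,0,0,-0.75,85],[0.613,-0.547,-0.038,0,0,-0.75,85],[0.613,-0.547,-0.038,0,0,-0.75,85],[0.613,-0.547,-0.038,0,0,-0.75,85],[0.613,-0.547,-0.038,0,0,-0.75,85],[0.613,-0.547,-0.038,0,0,-0.75,85],[0.613,-0.547,-0.038,0,0,-0.75,85],[0.613,-0.547,-0.038,0,0,-0.75,85],[0.613,-0.547,-0.038,0,0,-0.75,85],[0.613,-0.547,-0.038,0,0,-0.75,85],[0.613,-0.547,-0.038,0,0,-0.75,85],[0.613,-0.547,-0.038,0,0,-0.75,85],[0.613,-0.547,-0.038,0,0,-0.75,85],[0.613,-0.547,-0.038,0,0,-0.75,85],[0.613,-0.547,-0.038,0,0,-0.75,85],[0.613,-0.547,-0.038,0,0,-0.75,85],[0.613,-0.547,-0.038,0,0,-0.75,85]]]}}

```text
time: 2.35
position: [574.8, 213.5, 269.7]
tcp_rot: [180.0, 0.0, 158.0]
force: [-0.1, 1.2, 0.3]
grip_width: 85.1
finger_force: 0.0
```

```bash
python3 - <<'E'
from h import *
print(manip.state()['joint_positions'].round(1)); snap('wrist','w1')
E
```

```text
[14.5 26.2 17.2 81.  -0.  36.5]
```

View pics/w1.png

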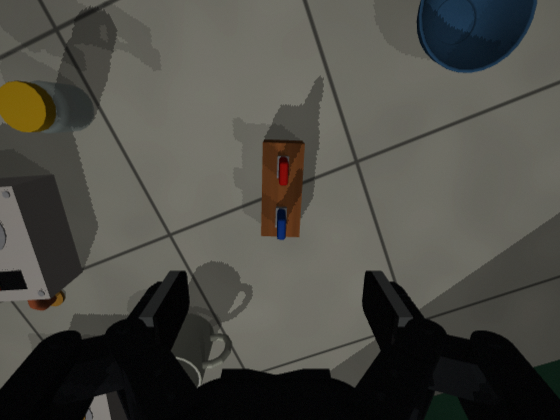

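The wrist view shows the red key at about (283,170), the blue key at (281,224), and the block's top corners at about (264,140), (305,141), (300,236) and (262,236). I'll enlarge it and measure.

```bash
cat >> h.py <<'E'
def keys(tag):
    a=load(tag); im=a['im'].astype(int); H=cv2.cvtColor(a['im'],cv2.COLOR_RGB2HSV)
    v,u=np.mgrid[:420,:560]; P=np.einsum('ij,hwj->hwi',a['rotation'],np.dstack([(u-a['cx'])/a['fx'],(v-a['cy'])/a['fy'],np.ones_like(u)])*a['d'][...,None])+a['eye']
    return a,P,H
E
python3 - <<'E'
from h import *
a,P,H=keys('w1')
sat=(H[...,1]>150)&(H[...,2]>50); hue=H[...,0]
roi=np.zeros(hue.shape,bool); roi[130:245,255:310]=1
for n,m in (('red',((hue<5)|(hue>174))&sat&roi),('blue',(hue>105)&(hue<130)&sat&roi)):
    t=m&(P[...,2]>80); v,u=np.nonzero(m); print(n,m.sum(),t.sum(),'px',u.min(),u.max(),v.min(),v.max(),'zmax',np.percentile(P[m][:,2],[5,50,95]).round(0))
    if t.sum(): 
        print(' top mean',P[t].mean(0).round(1)); q=P[t][:,:2]; 
        print(' rect',cv2.minAreaRect(q.astype(np.float32)))
m=roi&(abs(P[...,2]-42)<5)&(hue>=5)&(hue<25)
q=P[m]; print('block',m.sum(),np.median(q[:,2]).round(1),cv2.minAreaRect(q[:,:2].astype(np.float32)))
crop('w1',240,325,130,250,5,'c2')
E
```

```text
red 212 208 px 279 288 160 184 zmax [87. 90. 91.]
 top mean [559.3 228.3  92.7]
 rect ((536.5067749023438, 236.5068359375), (10.532413482666016, 75.03280639648438), 70.98423767089844)
blue 143 143 px 277 285 220 238 zmax [89. 90. 91.]
 top mean [618.7 202.2  89.9]
 rect ((618.9457397460938, 202.24327087402344), (8.697460174560547, 22.86280632019043), 63.3880615234375)
block 3153 42.3 ((589.8274536132812, 215.33319091796875), (50.049888610839844, 120.49081420898438), 66.18921661376953)
```

View pics/c2.png

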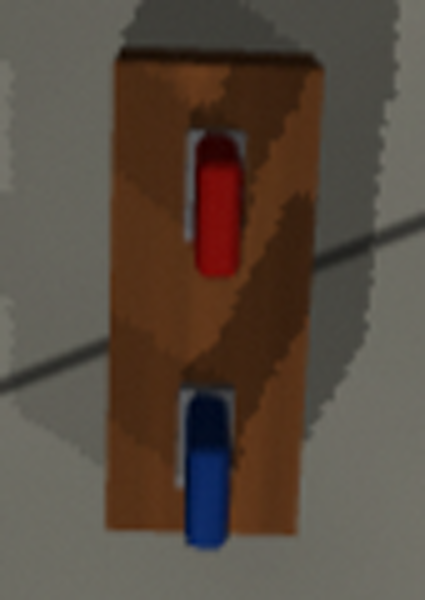

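The crop shows the red key nearest the far end at about (215,205) in the crop, with blue at (207,470), both upright and parallel to the block. The block fits 120 x 50 mm at (589.8,215.3) with its x at -23.8°. Handle tops come out at z≈91, against an expected 92. The red key should therefore be at (560.3,228.2), which the top camera confirms.

```bash
python3 - <<'E'
from h import *
s=manip.state();print(s['position'],s['tcp_rot'])
togo([560.0,228.2,130],[180,0,156.2]);togo([560.0,228.2,53],[180,0,156.2])
E
```

```text
[574.8065927  213.69843724 269.61726777] [1.79997664e+02 1.76976300e-02 1.58011362e+02]
shift [ 19.2   7.9 139.6] rotvec [0.   0.02 1.81]
shift [ 19.2   7.9 216.6] rotvec [0.   0.02 1.81]
```

To row units: 140 mm / 1000 = 0.14, 110 mm / 1000 = 0.11, 1.8 degrees / 180 = 0.01.

>>> {"method": "advance", "body": {"deltas": [[[0.019,0.008,0.06,0,0,0.01,40],[0.019,0.008,0.11,0,0,0.01,40],[0.019,0.008,0.14,0,0,0.01,40],[0.019,0.008,0.14,0,0,0.01,40],[0.019,0.008,0.14,0,0,0.01,40]]]}}

```text
time: 3.02
position: [561.3, 229.1, 130.9]
tcp_rot: [179.9, 0.1, 156.3]
force: [-0.7, 0.2, 0.2]
grip_width: 39.9
finger_force: 0.0
```

```bash
python3 - <<'E'
from h import *
snap('wrist','w2'); a,P,H=keys('w2'); s=manip.state()
sat=(H[...,1]>150)&(H[...,2]>50); hue=H[...,0]
m=((hue<5)|(hue>174))&sat&(P[...,2]>84)&(P[...,2]<96)&(np.hypot(P[...,0]-560,P[...,1]-228)<40)
q=P[m];print(m.sum(),q.mean(0),np.median(q,0),cv2.minAreaRect(q[:,:2].astype(np.float32)))
m=(abs(P[...,2]-42)<4)&(hue>=5)&(hue<25)&(np.hypot(P[...,0]-590,P[...,1]-215)<70)
q=P[m];print('block',m.sum(),np.median(q[:,2]),cv2.minAreaRect(q[:,:2].astype(np.float32)))
print(s['position'],s['tcp_rot'])
E
```

```text
516 [559.63894578 228.5591813   89.74862627] [559.71366831 228.60165032  89.90335783] ((560.3458862304688, 228.17929077148438), (9.40298080444336, 25.094364166259766), 66.66004943847656)
block 6397 42.33826865703293 ((589.8488159179688, 215.43563842773438), (50.1713981628418, 120.6430892944336), 66.13825225830078)
[561.80993293 229.28619891 131.41449933] [1.79872148e+02 1.58075202e-01 1.56262268e+02]
```

View pics/w2.png

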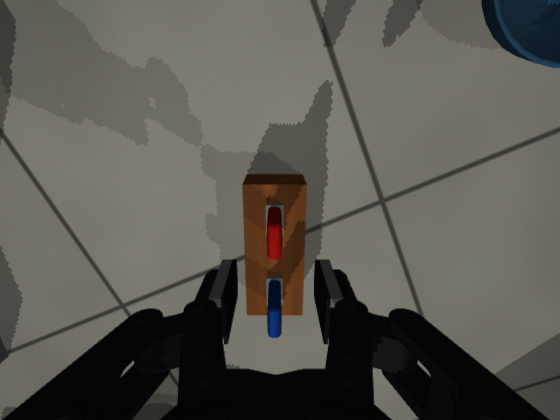

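The wrist view shows the red handle at (275,233) and the blue key at (274,308) between the open fingers. The second view agrees: red at (560.3,228.2), yaw -23.5. Now I descend and grip.

To row units: 77.5 mm / 1000 = 0.0775, -1.2 mm / 1000 = -0.0012.

>>> {"method": "advance", "body": {"deltas": [[[0.0007,-0.0012,0.04,0,0,0,40],[0.0007,-0.0012,0.065,0,0,0,40],[0.0007,-0.0012,0.0775,0,0,0,40],[0.0007,-0.0012,0.0775,0,0,0,40]]]}}

```text
time: 3.58
position: [559.6, 228.2, 52.3]
tcp_rot: [180.0, 0.0, 156.3]
force: [-0.6, 0.6, -0.4]
grip_width: 40.2
finger_force: 0.0
```

>>> {"method": "advance", "body": {"deltas": [[[0,0,0,0,0,0,5],[0,0,0,0,0,0,5],[0,0,0,0,0,0,5],[0,0,0,0,0,0,5],[0,0,0,0,0,0,5],[0,0,0,0,0,0,5]]]}}

```text
time: 4.32
position: [560.5, 228.6, 53.4]
tcp_rot: [179.9, 0.1, 156.3]
force: [0.1, 0.7, 6.4]
grip_width: 9.5
finger_force: 58.9
```

To row units: -177 mm / 1000 = -0.177, -160 mm / 1000 = -0.16.

>>> {"method": "advance", "body": {"deltas": [[[0,0,-0.02,0,0,0,5],[0,0,-0.05,0,0,0,5],[0,0,-0.1,0,0,0,5],[0,0,-0.16,0,0,0,5],[0,0,-0.177,0,0,0,5],[0,0,-0.177,0,0,0,5]]]}}

```text
time: 5.08
position: [560.3, 228.5, 230.6]
tcp_rot: [179.9, 0.2, 156.3]
force: [0.1, -0.2, -0.7]
grip_width: 9.4
finger_force: 59.1
```

```bash
python3 - <<'E'
from h import *
togo([497,-138,230],[180,0,156.3])
E
```

```text
shift [ -89.5 -361.     0. ] rotvec [ 0.14  0.17 -0.02]
```

To row units: -361 mm / 1000 = -0.361, -340 mm / 1000 = -0.34.

>>> {"method": "advance", "body": {"deltas": [[[-0.015,-0.06,0,0,0,0,5],[-0.03,-0.12,0,0,0,0,5],[-0.045,-0.18,0,0,0,0,5],[-0.06,-0.24,0,0,0,0,5],[-0.075,-0.3,0,0,0,0,5],[-0.085,-0.34,0,0,0,0,5],[-0.0895,-0.361,0,0,0,0,5],[-0.0895,-0.361,0,0,0,0,5],[-0.0895,-0.361,0,0,0,0,5],[-0.0895,-0.361,0,0,0,0,5]]]}}

```text
time: 6.32
position: [495.8, -137.2, 228.3]
tcp_rot: [180.0, -0.1, 156.4]
force: [-0.0, 0.0, -1.0]
grip_width: 9.5
finger_force: 59.1
```

```bash
python3 - <<'E'
from h import *
snap('wrist','w3'); snap('top','top1'); a,P,H=keys('w3'); s=manip.state(); print(s['position'],s['tcp_rot'],s['joint_positions'].round(1))
m=(abs(P[...,2]-70)<2.5)&(np.hypot(P[...,0]-510,P[...,1]-145)<400)
n,l,st,ce=cv2.connectedComponentsWithStats(m.astype(np.uint8))
for i in range(1,n):
    if st[i,4]>3000: q=P[l==i]; print(st[i],np.median(q,0).round(1),cv2.minAreaRect(q[:,:2].astype(np.float32)))
b=(H[...,0]>15)&(H[...,0]<30)&(H[...,1]>110)&(abs(P[...,2]-73)<4)
q=P[b]; print('brass',b.sum(),q.mean(0),q.min(0),q.max(0))
E
```

```text
[ 495.98626759 -137.40239406  228.63698644] [ 1.79999517e+02 -1.28806171e-02  1.56364857e+02] [-22.5  14.6  -5.5  69.8   0.    1.1]
[  215   135   119   145 11233] [ 501.1 -133.4   70.4] ((514.5510864257812, -142.56558227539062), (110.37067413330078, 150.30374145507812), 71.83583068847656)
brass 1770 [ 496.93442467 -221.47111693   73.0457048 ] [ 378.93210082 -390.35074952   69.10340078] [536.12100502   9.12489316  76.9293816 ]
```

View pics/w3.png

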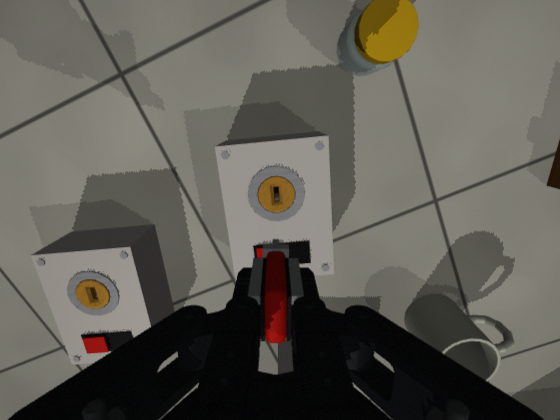

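The wrist view shows the lock at (276,194) with a dark keyhole along the box's x, and the red handle held between the fingers at (275,300). The box fits 150 x 110 at (514.6,-142.6), yaw -18.2, so the lock is predicted at (493.7,-135.7). I'll check this against the brass and the keyhole themselves.

```bash
python3 - <<'E'
from h import *
a,P,H=keys('w3')
roi=np.zeros(P.shape[:2],bool); roi[168:220,250:304]=1
print('z brass',np.median(P[roi&(H[...,0]>12)&(H[...,0]<32)&(H[...,1]>110)][:,2]))
v,u=np.nonzero(roi&(H[...,0]>12)&(H[...,0]<32)&(H[...,1]>100))
q=np.array([atz(a,x,y,73)[:2] for x,y in zip(u,v)]).astype(np.float32); (c,r)=cv2.minEnclosingCircle(q); print('brass circle',c,r,q.mean(0), cv2.fitEllipse(cv2.convexHull(q)))
in_=roi&(np.hypot(P[...,0]-c[0],P[...,1]-c[1])<14)&(H[...,2]<70)
v,u=np.nonzero(in_); q=np.array([atz(a,x,y,73)[:2] for x,y in zip(u,v)]).astype(np.float32); print('hole',len(q),q.mean(0),cv2.minAreaRect(q))
# second view: top
t=load('top1'); Ht=cv2.cvtColor(t['im'],cv2.COLOR_RGB2HSV)
A=cv2.resize(a['im'][155:235,235:315,::-1],(480,480),interpolation=cv2.INTER_CUBIC)
# key in hand: red handle pixels, depth
m=((H[...,0]<5)|(H[...,0]>174))&(H[...,1]>150)&(P[...,2]>200); q=P[m]; print('handle',m.sum(),np.median(q,0),cv2.minAreaRect(q[:,:2].astype(np.float32)),q[:,2].max())
B=cv2.resize(a['im'][230:350,220:330,::-1],(320,349),interpolation=cv2.INTER_CUBIC); B=cv2.copyMakeBorder(B,0,131,0,0,cv2.BORDER_CONSTANT)
cv2.imwrite('pics/c3.png',np.hstack([A,B]))
E
```

```text
z brass 73.02586530600718
brass circle (493.8453063964844, -135.79469299316406) 18.806570053100586 [ 493.42844 -135.86266] ((493.7451477050781, -135.9925537109375), (36.730995178222656, 37.29923629760742), 63.02495574951172)
hole 72 [ 492.90353 -135.58406] ((493.4473876953125, -135.84869384765625), (5.1483473777771, 14.899908065795898), 70.8307876586914)
handle 1968 [ 487.23169093 -134.95978924  264.0296999 ] ((472.27362060546875, -122.70245361328125), (87.17827606201172, 63.476837158203125), 16.795291900634766) 371.4032530873712
```

View pics/c3.png

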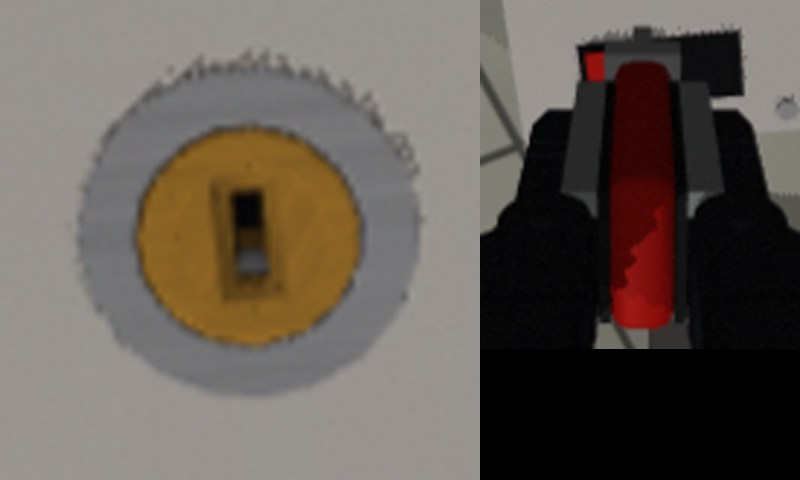

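The crop shows the keyhole centred at about (250,238), pointing along the box's x with one pin visible, and the key square between the pads. Lock: (493.7,-135.8,73), yaw -18.2. Next I check where the handle sits in the hand.

```bash
python3 - <<'E'
from h import *
a,P,H=keys('w3'); s=manip.state()
m=((H[...,0]<6)|(H[...,0]>172))&(H[...,1]>140)&(P[...,2]>200)&(np.hypot(P[...,0]-490,P[...,1]+135)<40)
R0=R.from_euler('xyz',[180,0,156.35],degrees=True); q=R0.inv().apply(P[m]-[495.9,-137.3,228.5]); 
print(np.percentile(q[:,2],[1,5,25,50,75,95,99]).round(1))
t=q[q[:,2]<q[:,2].min()+100]; t=t[abs(t[:,2]-np.percentile(q[:,2],5))<2.5]; print(len(t),t.min(0).round(1),t.max(0).round(1),cv2.minAreaRect(t[:,:2].astype(np.float32)))
f=q[abs(q[:,2]+20)<10]; print('side face',np.median(f,0).round(1),np.polyfit(f[:,2],f[:,0],1))
togo([493.7,-135.8,125],[180,0,161.8])
E
```

```text
[-37.8 -37.4 -36.5 -35.5 -23.8  -5.3  -0. ]
1114 [-13.   -5.  -38.7] [ 12.9   4.5 -34.9] ((-0.05865669250488281, -0.2465987205505371), (25.829715728759766, 9.354963302612305), 0.4043296277523041)
side face [ 12.4  -0.4 -21. ] [-5.17838444e-05  1.22764431e+01]
shift [  2.7   0.6 103.6] rotvec [ 0.   -0.01 -5.44]
```

To row units: 103.5 mm / 1000 = 0.1035, 90 mm / 1000 = 0.09, -5.4 degrees / 180 = -0.03.

```bash
cat >> h.py <<'E'
def avg(n=8):
    S=[]
    for _ in range(n): get_image('top'); S.append(manip.state())
    f=lambda k:np.mean([x[k] for x in S],0)
    r=np.array([x['tcp_rot']%360 for x in S]); 
    print('pos',f('position').round(2),'sd',np.std([x['position'] for x in S],0).round(2),'yaw',r[:,2].mean().round(2),'F',f('force').round(1),'T',f('ft_torque').round(3)); return f('position'),r[:,2].mean()
E
```

>>> {"method": "advance", "body": {"deltas": [[[0.0027,0.0006,0.05,0,0,-0.03,5],[0.0027,0.0006,0.09,0,0,-0.03,5],[0.0027,0.0006,0.1035,0,0,-0.03,5],[0.0027,0.0006,0.1035,0,0,-0.03,5],[0.0027,0.0006,0.1035,0,0,-0.03,5]]]}}

```text
time: 7.05
position: [495.1, -137.1, 127.0]
tcp_rot: [-180.0, 0.2, 161.7]
force: [-0.2, 0.1, -0.3]
grip_width: 9.1
finger_force: 59.2
```

```bash
python3 - <<'E'
from h import *
p,y=avg(); d=np.array([493.7,-135.8,0])-p; print(R.from_euler('xyz',[180,0,161.8],degrees=True).inv().apply(d).round(2))
E
```

```text
pos [ 494.53 -137.04  126.41] sd [0.47 0.17 0.52] yaw 161.68 F [ 0.1 -0.1 -0.5] T [ 0.013 -0.001 -0.024]
[  1.18   0.92 126.41]
```

To row units: 20 mm / 1000 = 0.02, 18 mm / 1000 = 0.018.

>>> {"method": "advance", "body": {"deltas": [[[0.0008,0.0008,0.008,0,0,0,5],[0.0008,0.0008,0.013,0,0,0,5],[0.0008,0.0008,0.016,0,0,0,5],[0.0008,0.0008,0.018,0,0,0,5],[0.0008,0.0008,0.02,0,0,0,5],[0.0008,0.0008,0.02,0,0,0,5]]]}}

```text
time: 8.2
position: [493.1, -135.7, 105.2]
tcp_rot: [-180.0, -0.0, 161.7]
force: [-0.2, 0.6, -0.8]
grip_width: 9.2
finger_force: 59.2
```

```bash
python3 - <<'E'
from h import *
avg()
E
```

```text
pos [ 493.24 -135.71  105.41] sd [0.03 0.02 0.05] yaw 161.68 F [ 0.1 -0.  -0.4] T [ 0.009 -0.009 -0.008]
```

The key has entered the mouth freely. I work it down in small steps with a jiggle.

To row units: 8 mm / 1000 = 0.008, 7 mm / 1000 = 0.007, -3 degrees / 180 = -0.0167.

>>> {"method": "advance", "body": {"deltas": [[[0.0007,0,0.001,0,0,0.0167,5],[-0.0007,0,0.002,0,0,-0.0167,5],[0.0007,0,0.003,0,0,0.0167,5],[-0.0007,0,0.004,0,0,-0.0167,5],[0.0007,0,0.005,0,0,0.0167,5],[-0.0007,0,0.006,0,0,-0.0167,5],[0.0007,0,0.007,0,0,0.0167,5],[-0.0007,0,0.008,0,0,-0.0167,5],[0,0,0.008,0,0,0,5],[0,0,0.008,0,0,0,5]]]}}

```text
time: 9.85
position: [492.8, -135.5, 97.3]
tcp_rot: [-180.0, -0.0, 161.7]
force: [-1.2, 0.5, 1.0]
grip_width: 9.4
finger_force: 59.3
```

```bash
python3 - <<'E'
from h import *
avg()
E
```

```text
pos [ 492.81 -135.52   97.25] sd [0.03 0.01 0.01] yaw 161.71 F [-1.9  0.7  1.4] T [0.17  0.41  0.003]
```

To row units: 8 mm / 1000 = 0.008, 7 mm / 1000 = 0.007, -3 degrees / 180 = -0.0167.

>>> {"method": "advance", "body": {"deltas": [[[0.0007,0,0.001,0,0,0.0167,5],[-0.0007,0,0.002,0,0,-0.0167,5],[0.0007,0,0.003,0,0,0.0167,5],[-0.0007,0,0.004,0,0,-0.0167,5],[0.0007,0,0.005,0,0,0.0167,5],[-0.0007,0,0.006,0,0,-0.0167,5],[0.0007,0,0.007,0,0,0.0167,5],[-0.0007,0,0.008,0,0,-0.0167,5],[0,0,0.008,0,0,0,5],[0,0,0.008,0,0,0,5]]]}}

```text
time: 11.5
position: [493.5, -136.1, 89.4]
tcp_rot: [-180.0, 0.1, 161.7]
force: [-1.0, -1.4, -1.1]
grip_width: 9.3
finger_force: 59.1
```

```bash
python3 - <<'E'
from h import *
avg()
E
```

```text
pos [ 493.46 -136.1    89.32] sd [0.02 0.03 0.01] yaw 161.7 F [-0.3 -1.7 -1.2] T [-0.401 -0.005  0.019]
```

Both pins should be passed; I go on to the bottom, watching for the collar's contact.

To row units: 4.5 mm / 1000 = 0.0045, 4 mm / 1000 = 0.004, -3 degrees / 180 = -0.0167.

>>> {"method": "advance", "body": {"deltas": [[[0.0006,0,0.001,0,0,0.0167,5],[-0.0006,0,0.002,0,0,-0.0167,5],[0.0006,0,0.003,0,0,0.0167,5],[-0.0006,0,0.004,0,0,-0.0167,5],[0,0,0.0045,0,0,0,5],[0,0,0.0045,0,0,0,5]]]}}

```text
time: 12.65
position: [494.2, -135.3, 85.3]
tcp_rot: [179.9, 0.1, 161.7]
force: [2.1, 1.6, 0.9]
grip_width: 9.3
finger_force: 59.3
```

```bash
python3 - <<'E'
from h import *
avg()
E
```

```text
pos [ 494.16 -135.31   85.2 ] sd [0.04 0.03 0.03] yaw 161.73 F [2.9 1.9 1.8] T [ 0.486 -0.756 -0.04 ]
```

To row units: 3 mm / 1000 = 0.003, 2.5 mm / 1000 = 0.0025, -2 degrees / 180 = -0.0111.

>>> {"method": "advance", "body": {"deltas": [[[0.0003,0,0.001,0,0,0.0111,5],[-0.0003,0,0.002,0,0,-0.0111,5],[0,0,0.0025,0,0,0,5],[0,0,0.003,0,0,0,5],[0,0,0.003,0,0,0,5]]]}}

```text
time: 13.68
position: [494.0, -136.4, 84.0]
tcp_rot: [-179.9, 0.2, 161.7]
force: [-0.6, 2.4, 16.9]
grip_width: 9.4
finger_force: 61.8
```

```bash
python3 - <<'E'
from h import *
avg()
E
```

```text
pos [ 493.96 -136.47   83.97] sd [0.01 0.02 0.01] yaw 161.65 F [-1.2  2.4 16. ] T [0.467 0.194 0.015]
```

Stopped at z=84.0, which is exactly the expected home height. One jiggle to confirm that this is the collar and not a pin.

To row units: -0.7 mm / 1000 = -0.0007, -0.6 mm / 1000 = -0.0006, -3 degrees / 180 = -0.0167.

>>> {"method": "advance", "body": {"deltas": [[[0.0007,0,0.0006,0,0,0.0167,5],[-0.0007,0,0.0006,0,0,-0.0167,5],[0,0.0006,0.0006,0,0,0.0167,5],[0,-0.0006,0.0006,0,0,-0.0167,5],[0,0,0.0006,0,0,0,5],[0,0,0.0006,0,0,0,5]]]}}

```text
time: 14.82
position: [494.0, -136.5, 83.9]
tcp_rot: [-179.9, 0.2, 161.6]
force: [-3.2, 2.6, 19.8]
grip_width: 9.4
finger_force: 62.4
```

```bash
python3 - <<'E'
from h import *
avg(4); snap('wrist','w4')
crop('w4',180,380,190,350,4,'c4')
E
```

```text
pos [ 494.04 -136.48   83.89] sd [0.   0.01 0.01] yaw 161.65 F [-2.1  2.5 20.3] T [0.574 0.438 0.025]
```

View pics/w4.png

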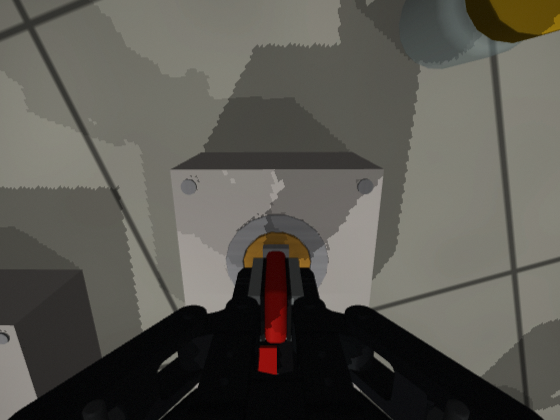

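The wrist view shows the key in the lock, with the fingers just above the brass (278,250) and the flag still red at (268,360). The jiggle gave no further travel. I check that the handle hasn't slipped in the pads before turning.

```bash
python3 - <<'E'
from h import *
a,P,H=keys('w4'); s=manip.state()
m=((H[...,0]<6)|(H[...,0]>172))&(H[...,1]>140)&(P[...,2]>95)&(np.hypot(P[...,0]-490,P[...,1]+135)<30)
R0=R.from_euler('xyz',s['tcp_rot'],degrees=True); q=R0.inv().apply(P[m]-s['position']); 
t=q[abs(q[:,2]-np.percentile(q[:,2],5))<2.5]; print(len(t),np.percentile(q[:,2],[1,5,25,50]),t.min(0).round(1),t.max(0).round(1),cv2.minAreaRect(t[:,:2].astype(np.float32)))
E
```

```text
1066 [-74.2233433  -37.85919484 -36.93811494 -36.15403364] [-12.9  -5.  -38.8] [ 12.9   4.5 -35.4] ((-0.033423423767089844, -0.24457836151123047), (25.805795669555664, 9.403392791748047), 0.560823917388916)
```

No slip, so the key is home. Now I ease the press and turn clockwise (+rz in the tool frame).

To row units: -1.2 mm / 1000 = -0.0012, 40 degrees / 180 = 0.2222.

>>> {"method": "advance", "body": {"deltas": [[[0,0,-0.0012,0,0,0,5],[0,0,-0.0012,0,0,0.0278,5],[0,0,-0.0012,0,0,0.0611,5],[0,0,-0.0012,0,0,0.0944,5],[0,0,-0.0012,0,0,0.1278,5],[0,0,-0.0012,0,0,0.1611,5],[0,0,-0.0012,0,0,0.1944,5],[0,0,-0.0012,0,0,0.2222,5],[0,0,-0.0012,0,0,0.2222,5]]]}}

```text
time: 16.2
position: [493.7, -136.1, 84.0]
tcp_rot: [180.0, 0.1, 121.6]
force: [-0.1, 2.3, 13.0]
grip_width: 9.4
finger_force: 61.2
```

```bash
python3 - <<'E'
from h import *
avg(4)
E
```

```text
pos [ 493.65 -136.14   84.04] sd [0.01 0.   0.02] yaw 121.66 F [-0.5  2.9 13.5] T [0.538 0.038 0.063]
```

Turning smoothly, with a spring torque of about 0.06 N m.

To row units: 47 degrees / 180 = 0.2611.

>>> {"method": "advance", "body": {"deltas": [[[0,0,0,0,0,0.0333,5],[0,0,0,0,0,0.0667,5],[0,0,0,0,0,0.1,5],[0,0,0,0,0,0.1333,5],[0,0,0,0,0,0.1667,5],[0,0,0,0,0,0.2,5],[0,0,0,0,0,0.2333,5],[0,0,0,0,0,0.2611,5],[0,0,0,0,0,0.2611,5]]]}}

```text
time: 17.52
position: [493.8, -135.6, 84.0]
tcp_rot: [179.9, -0.0, 74.7]
force: [0.3, 4.4, 13.1]
grip_width: 9.1
finger_force: 61.2
```

```bash
python3 - <<'E'
from h import *
avg(4)
E
```

```text
pos [ 493.82 -135.58   84.04] sd [0.01 0.01 0.01] yaw 74.69 F [ 0.1  4.1 13.2] T [0.842 0.011 0.096]
```

To row units: 8 degrees / 180 = 0.0444.

>>> {"method": "advance", "body": {"deltas": [[[0,0,0,0,0,0.0167,5],[0,0,0,0,0,0.0333,5],[0,0,0,0,0,0.0444,5],[0,0,0,0,0,0.0444,5]]]}}

```text
time: 18.23
position: [494.5, -135.8, 84.0]
tcp_rot: [179.8, -0.0, 66.7]
force: [1.6, 3.9, 11.1]
grip_width: 9.3
finger_force: 60.9
```

```bash
python3 - <<'E'
from h import *
avg(4)
E
```

```text
pos [ 494.48 -135.76   84.05] sd [0.01 0.01 0.01] yaw 66.69 F [ 1.8  3.6 11. ] T [ 0.738 -0.408  0.072]
```

To row units: 4 degrees / 180 = 0.0222.

>>> {"method": "advance", "body": {"deltas": [[[0,0,0,0,0,0.0111,5],[0,0,0,0,0,0.0222,5],[0,0,0,0,0,0.0222,5]]]}}

```text
time: 18.8
position: [494.6, -135.8, 84.0]
tcp_rot: [179.8, -0.1, 62.7]
force: [1.4, 4.0, 10.6]
grip_width: 9.2
finger_force: 61.0
```

```bash
python3 - <<'E'
from h import *
avg(4); snap('wrist','w5'); snap('scene','s5')
w=cv2.resize(load('w5')['im'][:,:,::-1],(440,330)); z=cv2.resize(load('s5')['im'][165:245,220:300,::-1],(330,330),interpolation=cv2.INTER_CUBIC); cv2.imwrite('pics/c5.png',np.hstack([w,z]))
E
```

```text
pos [ 494.64 -135.82   84.04] sd [0.01 0.02 0.01] yaw 62.68 F [ 2.2  3.5 10.8] T [ 0.755 -0.455  0.078]
```

View pics/c5.png

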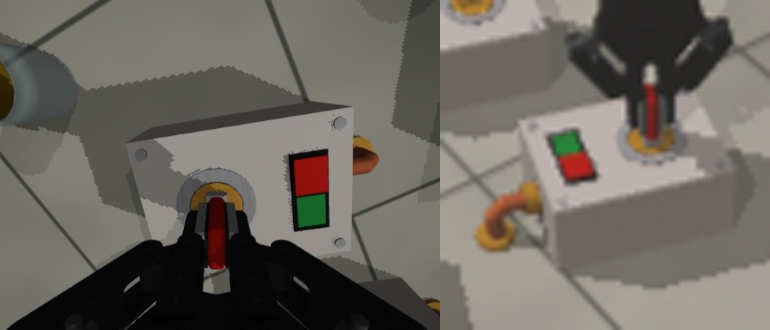

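The picture shows the flag slid over, with green uncovered at (312,211) beside red at (312,175). The stop torque isn't felt yet, so I go a little farther.

To row units: 4 degrees / 180 = 0.0222.

>>> {"method": "advance", "body": {"deltas": [[[0,0,0,0,0,0.0111,5],[0,0,0,0,0,0.0222,5],[0,0,0,0,0,0.0222,5]]]}}

```text
time: 19.48
position: [494.6, -135.8, 84.0]
tcp_rot: [179.8, -0.1, 58.7]
force: [3.5, 3.4, 10.2]
grip_width: 9.5
finger_force: 60.9
```

```bash
python3 - <<'E'
from h import *
avg(4); snap('wrist','w6')
for tag in('w5','w6'):
    a,P,H=keys(tag)
    m=((H[...,0]<6)|(H[...,0]>172))&(H[...,1]>140)&(P[...,2]>117)&(P[...,2]<127)&(np.hypot(P[...,0]-494,P[...,1]+135)<25)
    print('handle',cv2.minAreaRect(P[m][:,:2].astype(np.float32)))
    for n,h0,h1 in(('green',45,85),('red',-1,6)):
        g=(H[...,0]>h0)&(H[...,0]<h1)&(H[...,1]>120)&(P[...,2]<80)&(P[...,2]>66)&(np.hypot(P[...,0]-548,P[...,1]+154)<60)
        print(tag,n,g.sum(),cv2.minAreaRect(P[g][:,:2].astype(np.float32)))
E
```

```text
pos [ 494.67 -135.82   84.03] sd [0.   0.01 0.01] yaw 58.73 F [ 2.1  3.2 10.6] T [ 0.664 -0.47   0.353]
handle ((493.7856750488281, -136.08860778808594), (25.976158142089844, 9.47097396850586), 62.34257507324219)
w5 green 1459 ((553.181640625, -170.68882751464844), (26.666427612304688, 21.43793487548828), 72.00792694091797)
w5 red 2086 ((562.3465576171875, -144.96011352539062), (29.52178192138672, 24.126014709472656), 71.6665267944336)
handle ((493.8392028808594, -136.00584411621094), (25.7275447845459, 9.446033477783203), 58.310157775878906)
w6 green 1497 ((553.6757202148438, -168.2003631591797), (32.26922607421875, 21.433021545410156), 74.43025207519531)
w6 red 2133 ((562.2412109375, -144.78106689453125), (29.6415958404541, 24.162166595458984), 71.0378646850586)
```

Torque jumped to 0.35 N m: the lock is on its stop and the key is still gripped. I hand in.

```bash
python3 - <<'E'
from h import *
print(ticket.close_job())
E
```

```text
the job is handed in; nothing more can be done
None
```

The red key is fully home in the nearest gas box's lock and turned clockwise to its stop; the flag shows green, the gripper still holds the key, and the job was handed in at about 20 s.

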